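# Let down the potter's tool-cabinet shelf

## Task

Get the tool cabinet's drop-front shelf ready for use: first pull both slide-out supports fully out to their stops, and only then swing the front flap over and lower it gently until it lies level on both supports. Do not disturb the pots, bottle, jar and tools standing around and on the cabinet, and let go of everything at the end.

Things in the scene. Friction and masses are not known exactly. Their poses are not given: they have to be found in the camera images.
- cabinet: fixed plywood tool cabinet, 340 mm wide (y), 240 deep (x), 236 high. Origin: on the table under the middle of its front edge, below the flap's hinge. x points into the cabinet, away from the robot; y to the robot's left; z up. Lower 100 mm: upright front (x = 0) with the two supports; above, the front slopes back 22 degrees, closed by the flap. The flat top board begins at x = 0.08
- support_left (a joint): travel in m of the left support (cabinet y = +0.12): 0 in, 0.100 fully out at its stop. Slides along the cabinet's -x with about 2 N of friction and stays where left. A wooden bar 30 mm wide, 38 tall, top at z = 0.099; its end is flush with the cabinet front when in and carries a steel pull
- support_right (a joint): travel in m of the right support (cabinet y = -0.12): 0 in, 0.100 fully out at its stop. Slides along the cabinet's -x with about 2 N of friction and stays where left. A wooden bar 30 mm wide, 38 tall, top at z = 0.099; its end is flush with the cabinet front when in and carries a steel pull
- pull_left (a point): centre of the left support's pull: a level steel rod, 10 mm thick, 64 long along the cabinet's y, at z = 0.074, held 60 mm in front of the support's end by a rod at each end. Between it and the support's end is a gap of 49 mm (x) by 54 mm (y), open from above, from which it can be hooked
- pull_right (a point): centre of the right support's pull: a level steel rod, 10 mm thick, 64 long along the cabinet's y, at z = 0.074, held 60 mm in front of the support's end by a rod at each end. Between it and the support's end is a gap of 49 mm (x) by 54 mm (y), open from above, from which it can be hooked
- flap (a joint): angle in rad of the plywood flap: 0 closed (leaning back 0.384 rad), 0.384 upright, 1.955 level towards the robot; rests at about 1.965 on the supports, sags to 2.15 without them. 0.38 to 0.53 kg, 340 mm wide, 15 thick, reaching 150 mm from the hinge. Stiff damped hinge: stays put near upright; 0.5 to 0.75 rad past upright it begins to sink by itself, under 1.2 rad/s
- flap_bar (a point): centre of the flap's pull: a steel rod 10 mm thick, 110 long along the cabinet's y, 185 mm from the hinge along the flap and 7.5 mm inside its outer face, held beyond the free edge by a rod at each end; gap of 30 mm between rod and flap edge. Flap closed: at z about 0.27, above the cabinet's top board, and can be hooked from behind
- bowl: terracotta bowl, 90 mm across, 35 mm high, on the table in front of the cabinet between the supports; the lowered flap passes clear above it. Origin under its base. Leave it in place
- pot: small terracotta cup, 64 mm across, 65 mm high, standing on the left half of the cabinet's top board. Origin under its base. Leave it in place
- beaker: clear plastic beaker, 72 mm across, 100 mm high, on the table beside the cabinet. Origin under its base. Leave it in place
- bottle: white squeeze bottle, 66 mm across, 190 mm high, on the table beside the cabinet. Origin under its base. Leave it in place
- jar: clay-coloured jar with steel cap, 64 mm across, 75 mm high, on the table beside the cabinet. Origin under its base. Leave it in place
- scraper: scraper with a handle, 200 mm long, lying on the table to one side. Origin under its middle. Leave it in place
- trim_tool: thin wooden trimming tool, 150 mm long, lying on the table to one side. Origin under its middle. Leave it in place
- flap_hinge (a point): middle of the flap's hinge line, which runs along the cabinet's y at its front edge (cabinet x = 0, z = 0.100), in the plane of the flap's outer face. When the flap is level its outer face is down, at this height, and its inner face is 15 mm higher

How it is judged:
On the way, in this order (a step that is already met when the one before it is completed fails the run):
1. both supports are pulled out to within 10 mm of their stops while the flap is still up (value of joint each of support_left, support_right above 0.09 m and value of joint flap below 1.3 rad), for 0.1 s.
2. the flap has come down level onto the supports (value of joint flap above 1.9 rad), for 0.2 s.
At the end, for the whole second after the job is handed in: Both supports are within 10 mm of fully out (joint above 0.090), the flap lies level on them (joint between 1.90 and 2.02 rad, about 3 degrees either way) and is at rest (value of joint each of support_left, support_right above 0.09 m and value of joint flap between 1.9 and 2.02 rad and not (velocity of joint flap above 0.05 rad/s) and not (velocity of joint flap below -0.05 rad/s)); the robot touches nothing.
It fails at once if the flap is lowered past 1.5 rad while a support is not yet out (less than 85 mm) (value of joint flap above 1.5 rad and value of joint any of support_left, support_right below 0.085 m).
It fails at once if the flap swings down faster than 2.5 rad/s (slapped down, not lowered gently) (velocity of joint flap above 2.5 rad/s).
It fails at once if a bystander (bowl, pot, beaker, bottle, jar, scraper or trimming tool) is moved more than 30 mm or an upright one is tipped over (more than 0.5 rad) (distance of any of bowl, pot, beaker, bottle, jar, scraper, trim_tool from where it was at the start of the episode above 0.03 m or angle between any of bowl, pot, beaker, bottle, jar's own z axis and vertical above 0.5 rad).
It also fails if it takes over 64 s, if anything falls off the work surface, if the arm or the gripper's body presses on something with over 40 N, if the wrist force passes 120 N, or if a joint passes its speed limit or range.

## Robot

A 6-joint arm with a two-finger parallel gripper is mounted at the origin on the work surface. World frame = base frame: x ahead of the robot, y to its left, z up, the work surface at z = 0. Lengths are in m, angles in rad, forces in N, time in s.
With the tool pointing down it reaches from about 0.3 to 0.85 m from the base axis. Payload 4.2 kg.
Tool frame: the origin (TCP) lies on the centre line of the jaws, within the pads' length; the fingertips stand 11 mm ahead of it and the grasp point (between the pads) lies 8 mm behind it; x points along the fingers, y is the direction in which the jaws open and shut, and the axes are right-handed (so a half turn about x gives the same grasp; the last joint's range is limited). The gripper opens to 91 mm and grips with 3 to 60 N. Pads are 32 mm wide; open, the fingers measure 118 mm over their backs; the gripper's body (76 mm by 178 mm) begins 60 mm behind the grasp point.
Start: joints at [1.308, 0.32, 1.565, -0, 1.257, -0.02], TCP at [0.138, 0.558, 0.225] pointing down, gripper open.
Joint ranges: [-3.11, 3.11], [-0.84, 2.01], [0.21, 2.61], [-1.34, 4.49], [0.05, 2.63], [-2.56, 2.56]. Speed limits (rad/s): [2.57, 2.57, 3.14, 3.14, 3.14, 3.14].

## Interface

Orientations are given as a unit quaternion [x, y, z, w].
In Python, from plant import r, get_image, calibration gives the robot as it stands. The module is installed in compiled form; this text tells all that it offers.
- The arm moves only by the tool jog_arm, never from a script. Its argument "moves" is one flat list of numbers, 5 for each row, row after row: the shift along the tool's x, y, z in mm, then the turn about the tool's x in degrees, then the finger opening in mm, from 0 to 91.2. A call has 1 to 5 rows; each row shifts and turns the pose as measured when the row begins, along the tool's axes as they then stand; what a row does not reach is not made up. A row lasts 1/8 s, in which the tool goes at most 62.5 mm and 10.7 degrees, less where a joint would pass 70% of its speed; a pose out of reach is approached as far as the arm can. A call is refused whole if a number of a shift passes 62.5 or a number of a turn 10.7, either way. A call with a gripper value outside its range is refused whole. The fingers move at their own pace and stop on an object; the grip force is fixed at half the most. Time passes only in rows, so rows that do not move let the fingers close. It gives the time, the measured TCP pose, the force and the opening at its end, in the units of the state.
- r.get_obs(): the state, without advancing time (a new reading comes with each control period).
- get_image(name): name is "side" or "top" or "wrist"; returns the picture (480x640x3 uint8, red, green, blue); there is no depth.
- calibration(name): a dict with "mtx" (3x3 intrinsics, pixels), "position" and "orientation" of the camera in the world. Camera axes: x right, y up, looking along -z (the intrinsics and any distortion apply to the point x, -y, -z); pixel columns grow to the right and rows downward; lengths in m; the calibration is good to about 2 mm. A picture is of the moment at which its call begins: read the wrist's pose just before it. calibration takes no time and is no camera call; for the wrist camera it gives the pose at the moment of the call.
- r.finish_job(): hands the job in, once; it reports no verdict.
The state is a dict: "time_s": time; "q": joint angles; "joint_velocities": joint speeds; "effort": joint torques, N m; "position": TCP position; "eef_rot": TCP orientation; "contact_force": force on the tool from outside, world axes, zero at the start; "wrist_torque": the same for the moment, N m; "gripper_width": finger opening in m.
Only numpy, scipy, OpenCV 4.12 (cv2) and the standard library are available. Lean on these libraries where they do the work, as an engineer would, in place of code of your own. Each camera call takes 0.05 s, during which the arm holds its last target.

## Working session

There is one attempt and no reset: what is moved stays moved. The work goes in short steps, Python scripts to look and compute and a tool call to move; the robot and the scene stay as the last step left them, time stands still between calls to the robot, and variables do not carry over. Pictures are saved under pics/ and viewed, and the job is handed in when it is done.

Besides the shell and the picture viewer there is one more tool, called as name(argument=value, ...), one argument or row to a line, values as JSON. jog_arm: Moves the arm, as the interface text tells. Its arguments: {"type":"object","properties":{"moves":{"type":"array"}},"required":["moves"]}

```bash
mkdir -p pics
python3 - <<'E'
from plant import r,get_image,calibration
import cv2
o=r.get_obs()
print({k:o[k] for k in('time_s','position','eef_rot','gripper_width','contact_force')})
for n in('side','top','wrist'):
    c=calibration(n);print(n,c)
    cv2.imwrite(f'pics/{n}0.png',get_image(n)[:,:,::-1])
E
```

```text
{'time_s': 0.0, 'position': array([0.13812396, 0.55765796, 0.22412959]), 'eef_rot': array([ 0.08500369,  0.70197984, -0.08623585,  0.70182765]), 'gripper_width': 0.0910143516252063, 'contact_force': array([-0.24025179,  0.41475982,  0.21296871])}
side {'mtx': array([[440.14864854,   0.        , 323.86259822],
       [  0.        , 440.14864854, 236.72609873],
       [  0.        ,   0.        ,   1.        ]]), 'position': array([ 0.46436183, -0.81675942,  0.71809351]), 'orientation': array([ 0.46460424, -0.03746618, -0.05180312,  0.88320757])}
top {'mtx': array([[491.99006371,   0.        , 319.69029972],
       [  0.        , 491.99006371, 235.22756383],
       [  0.        ,   0.        ,   1.        ]]), 'position': array([ 0.5059099 , -0.01337257,  1.25036015]), 'orientation': array([-0.03092499,  0.01920317,  0.71610717, -0.69704046])}
wrist {'mtx': array([[387.9441489 ,   0.        , 315.80950134],
       [  0.        , 387.9441489 , 237.80310036],
       [  0.        ,   0.        ,   1.        ]]), 'position': array([0.05678602, 0.57881805, 0.38317827]), 'orientation': array([-0.11734016, -0.09087161,  0.60960158,  0.77869092])}
```

View pics/side0.png

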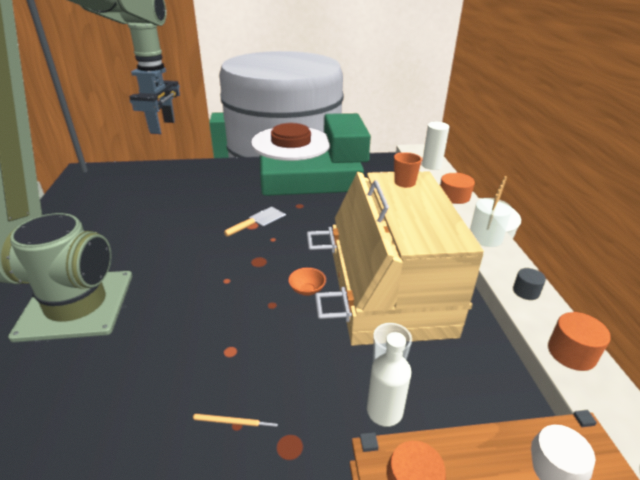

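View pics/top0.png

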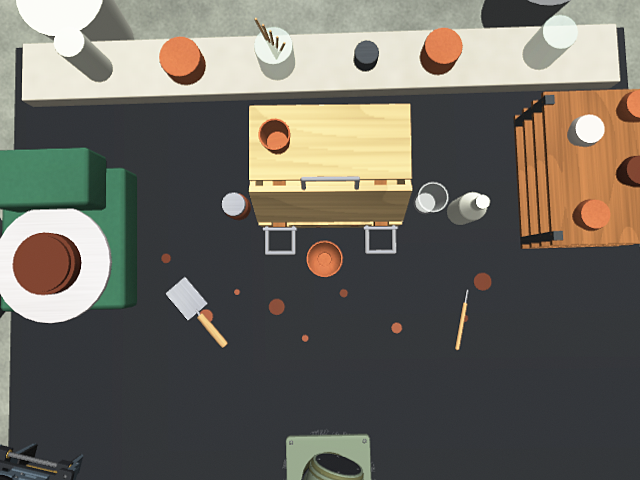

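View pics/wrist0.png

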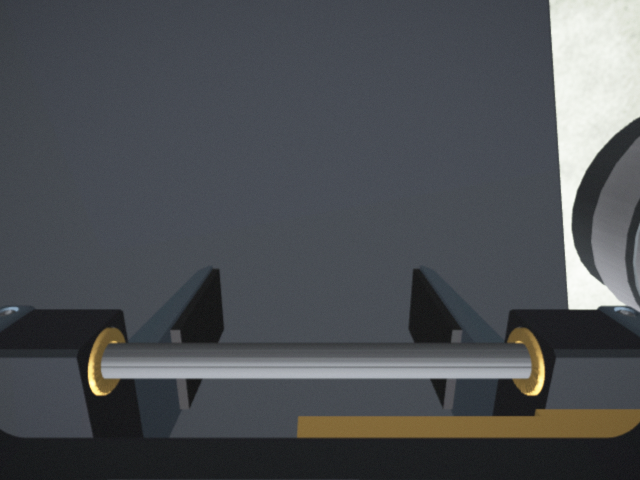

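The top view shows the left pull around (280,240), the right pull around (381,239), the flap bar around (330,182) and the bowl at (324,259). I'll zoom in to get precise pixels.

```bash
cat > h.py <<'E'
import numpy as np,cv2
from scipy.spatial.transform import Rotation as R
from plant import r,get_image,calibration
def ray(n,u,v,c=None):
    c=c or calibration(n);K=c['mtx']
    d=np.array([(u-K[0,2])/K[0,0],-(v-K[1,2])/K[1,1],-1.])
    return np.array(c['position']),R.from_quat(c['orientation']).apply(d)
def onz(n,u,v,z,c=None):
    p,d=ray(n,u,v,c);return p+d*(z-p[2])/d[2]
def proj(n,P,c=None):
    c=c or calibration(n);K=c['mtx']
    q=R.from_quat(c['orientation']).inv().apply(np.array(P)-c['position'])
    return K[0,0]*q[0]/-q[2]+K[0,2],K[1,1]*(-q[1])/-q[2]+K[1,2]
def crop(n,x0,y0,w,h,s,out):
    im=get_image(n)[:,:,::-1]
    cv2.imwrite(out,cv2.resize(im[y0:y0+h,x0:x0+w],None,fx=s,fy=s,interpolation=cv2.INTER_CUBIC))
E
python3 - <<'E'
from h import *
im=cv2.imread('pics/top0.png');x,y=240,95
cv2.imwrite('pics/t0z.png',cv2.resize(im[y:y+150+40,x:x+200],None,fx=4,fy=4*0.75,interpolation=cv2.INTER_CUBIC))
a,b=onz('top',265,254,.074),onz('top',295,254,.074)
c,d=onz('top',366,251,.074),onz('top',396,251,.074)
print(a,b,c,d)
print('bar',onz('top',303,182,.27),onz('top',358,182,.27))
im=cv2.imread('pics/side0.png');x,y=290,160
cv2.imwrite('pics/s0z.png',cv2.resize(im[y:y+180,x:x+200],None,fx=4,fy=3,interpolation=cv2.INTER_CUBIC))
E
```

```text
[0.54827532 0.13721183 0.074     ] [0.54633788 0.0652961  0.074     ] [ 0.54892789 -0.10452965  0.074     ] [ 0.54699586 -0.17596055  0.074     ]
bar [0.68415125 0.03275284 0.27      ] [ 0.68088444 -0.07786526  0.27      ]
```

View pics/t0z.png

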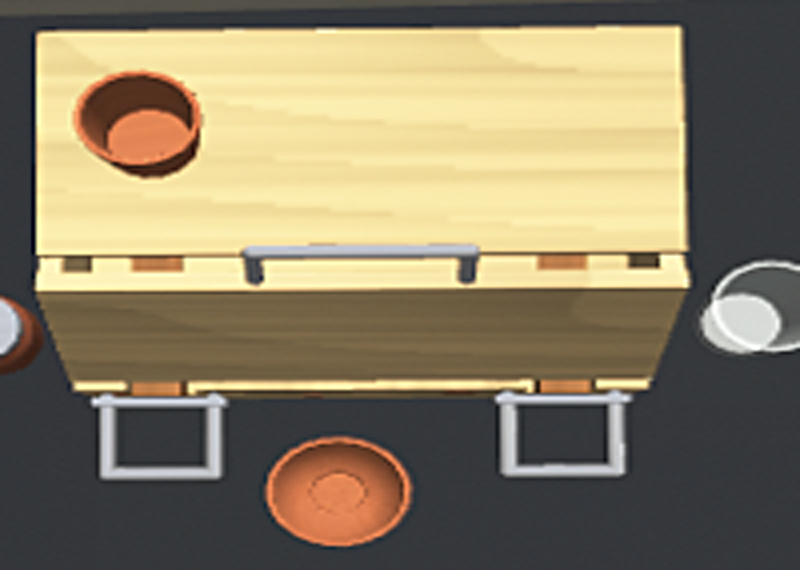

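View pics/s0z.png

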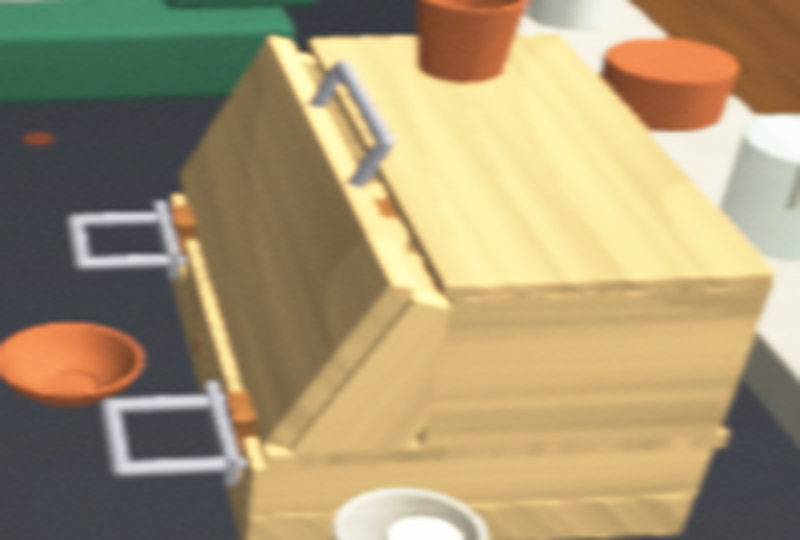

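Run:
```python
from h import *
L=onz('top',280.1,252.7,.074);Rr=onz('top',380.75,251.7,.074);B=onz('top',330.4,179,.27)
print('L',L,'R',Rr,np.linalg.norm(L-Rr));
d=L-Rr;yaw=np.arctan2(-d[0],d[1]);print('yaw',yaw,np.degrees(yaw))
B1=onz('top',243/4+240,95+253/3,.27);B2=onz('top',240+480/4,95+250/3,.27);print('bar',B,B1,B2,np.degrees(np.arctan2(-(B1-B2)[0],(B1-B2)[1])))
X=np.array([np.cos(yaw),np.sin(yaw),0])
O=(L+Rr)/2+X*.065;O[2]=0;print('O if pull at -.065',O,'bar in cab x',(B-O)@X, (B-O)@[-X[1],X[0],0])
# check in side
print('side proj L R B',proj('side',L),proj('side',Rr),proj('side',B))
# bowl, side obstacles
print('pot rim',onz('top',274.5,136,.301))
o=r.get_obs();T=R.from_quat(o['eef_rot']).as_matrix();print(T)
```

```text
L [0.55041157 0.10093068 0.074     ] R [ 0.54630749 -0.13961022  0.074     ] 0.24057590599664613
yaw -0.017060236156754942 -0.9774795292785461
bar [ 0.68862202 -0.02258003  0.27      ] [0.68971347 0.03715909 0.27      ] [ 0.68821311 -0.08211896  0.27      ] -0.7206652302460862
O if pull at -.065 [ 0.61335007 -0.02044863  0.        ] bar in cab x 0.07529735473773928 -0.0008469893118365566
side proj L R B (np.float64(307.3325172511215), np.float64(240.50001657123036)) (np.float64(316.3180987754641), np.float64(305.72598136330294)) (np.float64(377.95919092687717), np.float64(193.88858731303122))
pot rim [0.77150762 0.08515423 0.301     ]
[[-3.42232005e-04  2.40429287e-01  9.70666596e-01]
 [-1.26935087e-03  9.70665766e-01 -2.40429530e-01]
 [-9.99999136e-01 -1.31439917e-03 -2.70037669e-05]]
```

jog_arm(
  moves=[0, 0, 40, -6.5, 0, 0, 0, 40, -6.4, 0],
)

```text
time_s: 0.4
position: [0.2158, 0.5431, 0.2236]
eef_rot: [0.001, 0.708, -0.003, 0.707]
contact_force: [0.1, 0.2, -0.4]
gripper_width: 0.0738
```

jog_arm(
  moves=[0, -55, 46, 0, 0, 0, -55, 46, 0, 0, 0, -55, 46, 0, 0, 0, -55, 46, 0, 0, 0, -55, 46, 0, 0],
)

```text
time_s: 1.02
position: [0.4169, 0.3023, 0.2222]
eef_rot: [-0.001, 0.708, -0.001, 0.707]
contact_force: [0.7, 0.5, 0.3]
gripper_width: 0.0237
```

jog_arm(
  moves=[0, -55, 46, 0, 0, 0, -55, 46, 0, 0, 0, -30, 28, 0, 0, 0, 0, 0, 0, 0],
)

```text
time_s: 1.52
position: [0.5271, 0.1714, 0.2214]
eef_rot: [0.001, 0.708, -0.004, 0.706]
contact_force: [-0.7, 0.3, -0.2]
gripper_width: 0.0005
```

jog_arm(
  moves=[0, -40, 30, 0, 0, 0, -25, 18, 0, 0, 0, -6, 5, 0, 0, 0, 0, 0, 0, 0],
)

```text
time_s: 2.02
position: [0.578, 0.102, 0.2204]
eef_rot: [0.001, 0.709, -0.002, 0.705]
contact_force: [0.3, 0.6, 0.9]
gripper_width: 0.0005
```

Run:
```python
from h import *
o=r.get_obs();print(o['position'],R.from_quat(o['eef_rot']).as_matrix().round(3))
im=get_image('wrist')[:,:,::-1];cv2.imwrite('pics/w1.png',im)
crop('side',270,120,200,200,3,'pics/s1.png')
```

```text
[0.57802334 0.10197004 0.2204248 ] [[-0.006  0.004  1.   ]
 [-0.001  1.    -0.004]
 [-1.    -0.001 -0.006]]
```

View pics/w1.png

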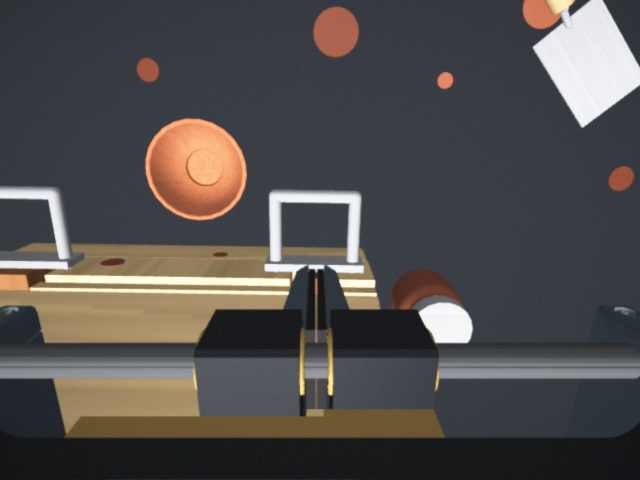

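View pics/s1.png

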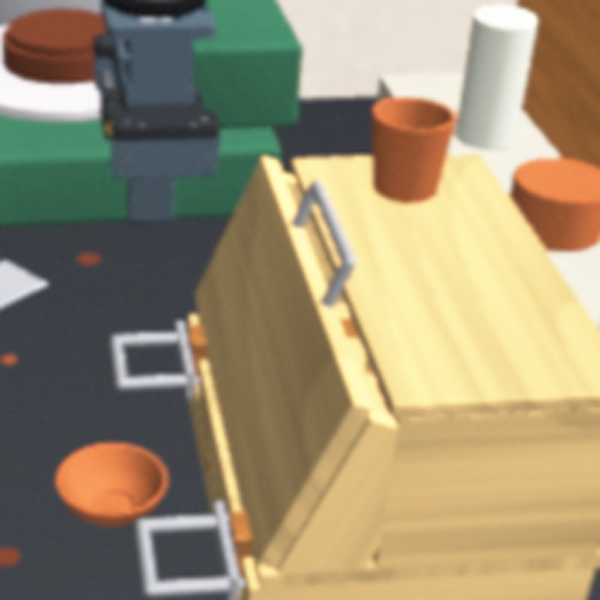

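Run:
```python
from h import *
print('rod',onz('wrist',314.5,196,.074),'plate front top',onz('wrist',314.5,259,.085),'inner y',onz('wrist',279,200,.074),onz('wrist',351,200,.074))
print('Rpull inner corner',onz('wrist',60,196,.074))
```

```text
rod [0.55200784 0.10210085 0.074     ] plate front top [0.6014034  0.10194014 0.085     ] inner y [0.55516    0.07367331 0.074     ] [0.55533393 0.13129871 0.074     ]
Rpull inner corner [ 0.55139331 -0.10106238  0.074     ]
```

jog_arm(
  moves=[45, 0, 3, 0, 0, 45, 0, 0, 0, 0, 25, 0, 0, 0, 0],
)

```text
time_s: 2.5
position: [0.5805, 0.1067, 0.1064]
eef_rot: [0.0, 0.707, 0.001, 0.708]
contact_force: [0.0, 0.0, 0.6]
gripper_width: 0.0003
```

jog_arm(
  moves=[25, 0, 0, 0, 0, 15, 0, 0, 0, 0, 5, 0, 0, 0, 0],
)

```text
time_s: 2.88
position: [0.578, 0.1099, 0.0591]
eef_rot: [-0.001, 0.708, 0.002, 0.707]
contact_force: [0.2, -0.2, -0.4]
gripper_width: 0.0003
```

jog_arm(
  moves=[-4, -8, -4, 0, 0, 0, 0, -15, 0, 0, 0, 0, -15, 0, 0],
)

```text
time_s: 3.25
position: [0.5462, 0.1018, 0.0655]
eef_rot: [-0.0, 0.704, 0.003, 0.71]
contact_force: [2.7, 2.0, -2.2]
gripper_width: 0.0003
```

jog_arm(
  moves=[0, 0, -20, 0, 0, 0, 0, -20, 0, 0, 0, 0, -15, 0, 0],
)

```text
time_s: 3.62
position: [0.4894, 0.1021, 0.067]
eef_rot: [0.001, 0.702, 0.003, 0.712]
contact_force: [3.4, 1.6, -2.1]
gripper_width: 0.0002
```

jog_arm(
  moves=[0, 0, -10, 0, 0, 0, 0, -8, 0, 0],
)

```text
time_s: 3.88
position: [0.4813, 0.1026, 0.069]
eef_rot: [0.001, 0.692, 0.005, 0.722]
contact_force: [23.9, -4.0, -19.0]
gripper_width: 0.0003
```

jog_arm(
  moves=[0, 0, -5, 0, 0, 0, 0, -4, 0, 0],
)

```text
time_s: 4.12
position: [0.4818, 0.1028, 0.0708]
eef_rot: [0.0, 0.684, 0.006, 0.73]
contact_force: [8.7, -1.6, -7.2]
gripper_width: 0.0005
```

Run:
```python
from h import *
o=r.get_obs();print(o['position'],o['contact_force'],R.from_quat(o['eef_rot']).as_matrix().round(3))
cv2.imwrite('pics/w2.png',get_image('wrist')[:,:,::-1])
crop('top',220,160,200,150,4,'pics/t2.png')
```

```text
[0.48176544 0.10275601 0.0707895 ] [ 8.68620833 -1.60719377 -7.18432638] [[ 0.066 -0.008  0.998]
 [ 0.009  1.     0.007]
 [-0.998  0.008  0.066]]
```

View pics/t2.png

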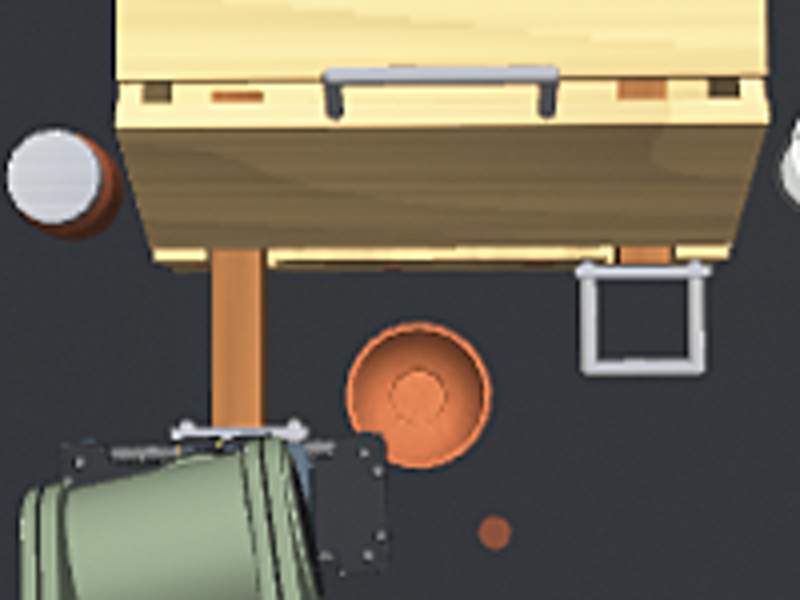

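View pics/w2.png

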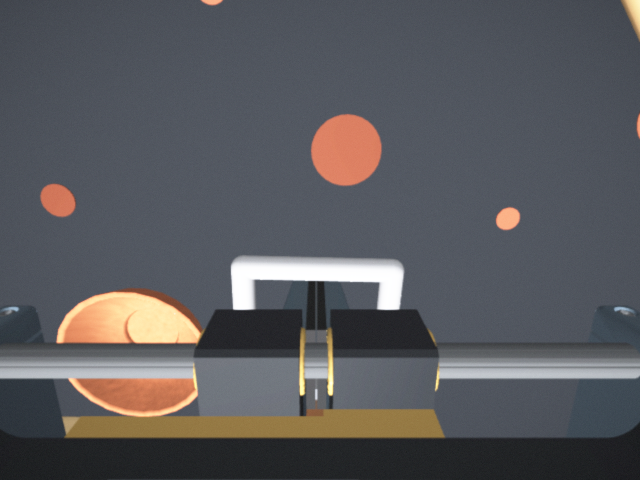

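Run:
```python
from h import *
print(onz('wrist',317,269,.074),onz('wrist',317,269,.074)[0]-.552)
print('plate L',onz('top',220+240/4,160+432/4,.085),'plate R',onz('top',220+645/4,160+270/4,.085))
```

```text
[0.458874   0.10385297 0.074     ] -0.09312600159685835
plate L [0.51379185 0.10084746 0.085     ] plate R [ 0.60328353 -0.14162885  0.085     ]
```

jog_arm(
  moves=[0, 0, -15, 0, 0],
)

```text
time_s: 4.35
position: [0.481, 0.1033, 0.0727]
eef_rot: [-0.0, 0.671, 0.007, 0.741]
contact_force: [41.3, -6.1, -25.7]
gripper_width: 0.0005
```

jog_arm(
  moves=[0, 0, -15, 0, 0],
)

```text
time_s: 4.47
position: [0.481, 0.1039, 0.075]
eef_rot: [-0.0, 0.659, 0.009, 0.752]
contact_force: [31.5, -5.6, -17.9]
gripper_width: 0.0006
```

jog_arm(
  moves=[0, 0, 8, 0, 0, -25, 0, 4, 0, 0, -45, 0, 6, 0, 0, -50, 0, 7, 0, 0, 0, 0, 0, 0, 0],
)

```text
time_s: 5.1
position: [0.4861, 0.1013, 0.2]
eef_rot: [-0.001, 0.663, 0.008, 0.749]
contact_force: [-0.0, 0.8, -0.8]
gripper_width: 0.0002
```

Run:
```python
from h import *
o=r.get_obs();print(o['position'],o['contact_force'],R.from_quat(o['eef_rot']).as_matrix().round(3))
cv2.imwrite('pics/w3.png',get_image('wrist')[:,:,::-1])
```

```text
[0.48607564 0.10126784 0.19995699] [-0.04041361  0.81638202 -0.78253326] [[ 0.122 -0.014  0.992]
 [ 0.011  1.     0.013]
 [-0.992  0.009  0.122]]
```

View pics/w3.png

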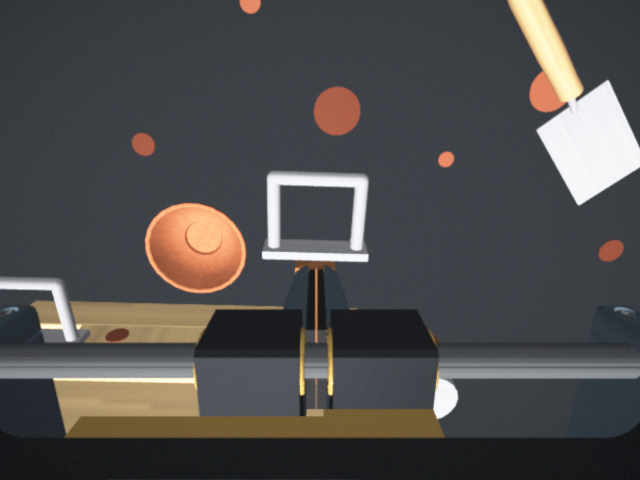

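Run:
```python
from h import *
print(onz('wrist',317,180,.074), onz('wrist',30,283,.074),onz('wrist',55,284,.074))
```

```text
[0.4567915  0.10322656 0.074     ] [ 0.54414438 -0.12538427  0.074     ] [ 0.54488615 -0.10572108  0.074     ]
```

jog_arm(
  moves=[0, -50, 18, 0, 0, 0, -50, 18, 0, 0, 0, -50, 18, 0, 0, 0, -50, 18, 0, 0, 0, -40, 17, 0, 0],
)

```text
time_s: 5.78
position: [0.5696, -0.14, 0.1956]
eef_rot: [-0.002, 0.673, 0.012, 0.739]
contact_force: [0.3, -0.3, -0.4]
gripper_width: 0.0004
```

Run:
```python
from h import *
o=r.get_obs();print(o['position'],o['contact_force'],R.from_quat(o['eef_rot']).as_matrix().round(3))
cv2.imwrite('pics/w4.png',get_image('wrist')[:,:,::-1])
```

```text
[ 0.56961669 -0.13995341  0.19557333] [ 0.31152244 -0.28951277 -0.38529366] [[ 0.093 -0.021  0.995]
 [ 0.015  1.     0.02 ]
 [-0.996  0.013  0.094]]
```

View pics/w4.png

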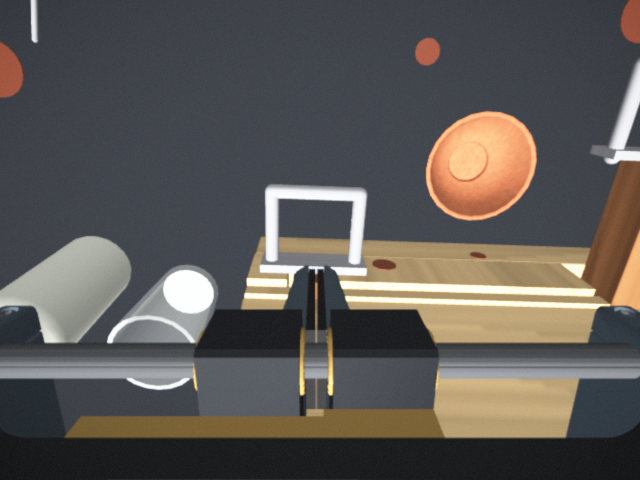

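Run:
```python
from h import *
print('rod',onz('wrist',315.5,193,.074),onz('wrist',268,192,.074),onz('wrist',362,194,.074),'plate',onz('wrist',315,258,.085))
print('bottle',onz('top',482,202,.18),'beaker',onz('top',433,197,.1))
```

```text
rod [ 0.5510969  -0.14347275  0.074     ] [ 0.55094007 -0.17777022  0.074     ] [ 0.55126684 -0.10975558  0.074     ] plate [ 0.59788682 -0.14302599  0.085     ]
bottle [ 0.64497394 -0.35215069  0.18      ] beaker [ 0.67047471 -0.26370992  0.1       ]
```

jog_arm(
  moves=[45, -2, -2, 0, 0, 40, -1, -3, 0, 0, 25, 0, -2, 0, 0, 12, 0, 0, 0, 0],
)

```text
time_s: 6.32
position: [0.5714, -0.1466, 0.0638]
eef_rot: [-0.001, 0.677, 0.01, 0.736]
contact_force: [0.7, -0.1, 0.7]
gripper_width: 0.0006
```

jog_arm(
  moves=[-2, 2, -18, 0, 0, -2, 1, -20, 0, 0, -2, 0, -20, 0, 0],
)

```text
time_s: 6.7
position: [0.5153, -0.1446, 0.0633]
eef_rot: [-0.001, 0.675, 0.01, 0.738]
contact_force: [3.2, 2.6, -2.0]
gripper_width: 0.0003
```

jog_arm(
  moves=[-2, 0, -20, 0, 0, -1, 0, -10, 0, 0, 0, 0, -8, 0, 0],
)

```text
time_s: 7.08
position: [0.4774, -0.1443, 0.0634]
eef_rot: [-0.001, 0.673, 0.01, 0.739]
contact_force: [3.9, 1.8, 2.3]
gripper_width: 0.0003
```

jog_arm(
  moves=[0, 0, -8, 0, 0, 0, 0, -5, 0, 0],
)

```text
time_s: 7.32
position: [0.4774, -0.1453, 0.0651]
eef_rot: [0.001, 0.663, 0.006, 0.749]
contact_force: [11.0, 4.5, -5.2]
gripper_width: 0.0002
```

jog_arm(
  moves=[0, 0, -6, 0, 0],
)

```text
time_s: 7.45
position: [0.4774, -0.1457, 0.0657]
eef_rot: [0.001, 0.658, 0.005, 0.753]
contact_force: [16.7, 7.0, -7.7]
gripper_width: 0.0005
```

jog_arm(
  moves=[0, 0, 8, 0, 0, -25, 0, 4, 0, 0, -50, 0, 7, 0, 0, -55, 0, 8, 0, 0, -55, 0, 8, 0, 0],
)

```text
time_s: 8.07
position: [0.4836, -0.1462, 0.2526]
eef_rot: [0.002, 0.666, 0.007, 0.746]
contact_force: [0.9, -0.6, 0.3]
gripper_width: 0.0005
```

Run:
```python
from h import *
o=r.get_obs();print(o['position'],o['q'].round(2),R.from_quat(o['eef_rot']).as_matrix().round(3))
cv2.imwrite('pics/w5.png',get_image('wrist')[:,:,::-1])
crop('top',220,160,200,150,4,'pics/t5.png')
```

```text
[ 0.48362062 -0.14617654  0.25259956] [-0.35  0.14  1.74  0.06  1.16 -1.95] [[ 0.114 -0.008  0.993]
 [ 0.013  1.     0.006]
 [-0.993  0.012  0.114]]
```

View pics/w5.png

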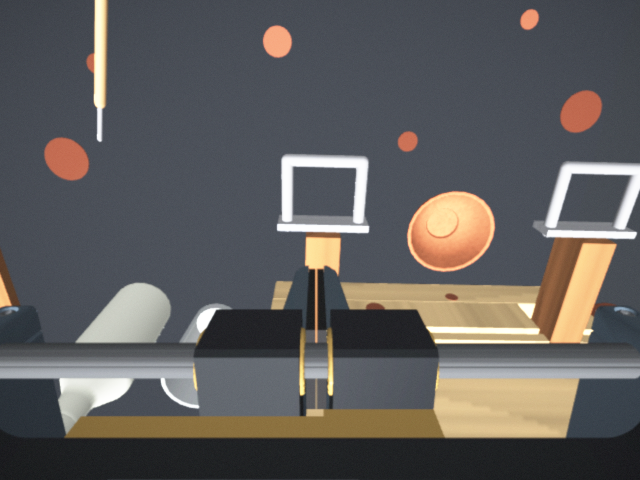

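View pics/t5.png

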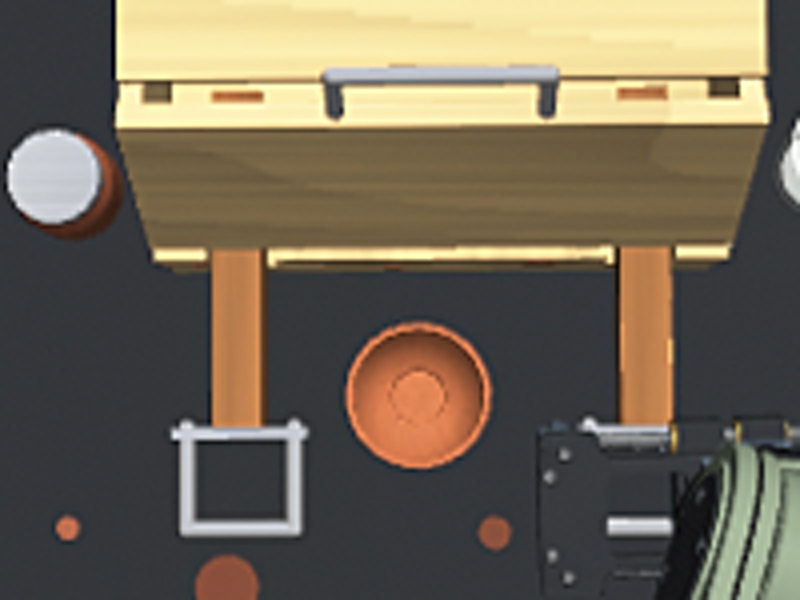

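Run:
```python
from h import *
print(onz('top',280.1,291.75,.074),onz('top',220+640/4,160+525.5/4,.074))
print('w',onz('wrist',325,161,.074),onz('wrist',602,168,.074))
```

```text
[0.45743799 0.10285286 0.074     ] [ 0.45224552 -0.13452899  0.074     ]
w [ 0.46154601 -0.13774401  0.074     ] [0.46618443 0.10351328 0.074     ]
```

jog_arm(
  moves=[-20, 0, 0, 10.6, 40, -20, 0, 0, 10.6, 40, -20, 0, 0, 10.6, 40, -20, 0, 0, 10.6, 40, -10, 0, 0, 10.6, 40],
)

```text
time_s: 8.8
position: [0.472, -0.1483, 0.345]
eef_rot: [0.339, 0.596, -0.297, 0.665]
contact_force: [-0.1, 0.5, -0.3]
gripper_width: 0.0401
```

jog_arm(
  moves=[0, 0, 0, 10.6, 40, 0, 0, 0, 10.6, 40, 0, 0, 0, 10.6, 40, 0, 0, 0, 10.6, 40, 0, 0, 0, 0, 40],
)

```text
time_s: 9.43
position: [0.4688, -0.1485, 0.3404]
eef_rot: [0.555, 0.45, -0.497, 0.492]
contact_force: [0.4, 0.3, -0.5]
gripper_width: 0.0402
```

Run:
```python
from h import *
o=r.get_obs();print(o['position'],o['q'].round(2),R.from_quat(o['eef_rot']).as_matrix().round(3))
```

```text
[ 0.46877315 -0.14851649  0.34044985] [-0.36  0.08  1.59  0.05  1.38 -0.26] [[ 0.101  0.989 -0.11 ]
 [ 0.01  -0.111 -0.994]
 [-0.995  0.099 -0.021]]
```

jog_arm(
  moves=[0, 0, 0, -5.4, 40, 4, 50, -31, 0, 40, 4, 50, -31, 0, 40, 4, 50, -31, 0, 40, 4, 35, -20, 0, 40],
)

```text
time_s: 10.05
position: [0.6566, -0.0363, 0.3409]
eef_rot: [0.525, 0.478, -0.475, 0.521]
contact_force: [0.3, -0.3, 1.0]
gripper_width: 0.0403
```

Run:
```python
from h import *
o=r.get_obs();print(o['position'],R.from_quat(o['eef_rot']).as_matrix().round(3))
cv2.imwrite('pics/w6.png',get_image('wrist')[:,:,::-1])
crop('side',300,60,200,150,4,'pics/s6.png')
```

```text
[ 0.65662134 -0.03631198  0.34093951] [[ 0.093  0.996 -0.001]
 [ 0.007 -0.002 -1.   ]
 [-0.996  0.093 -0.007]]
```

View pics/w6.png

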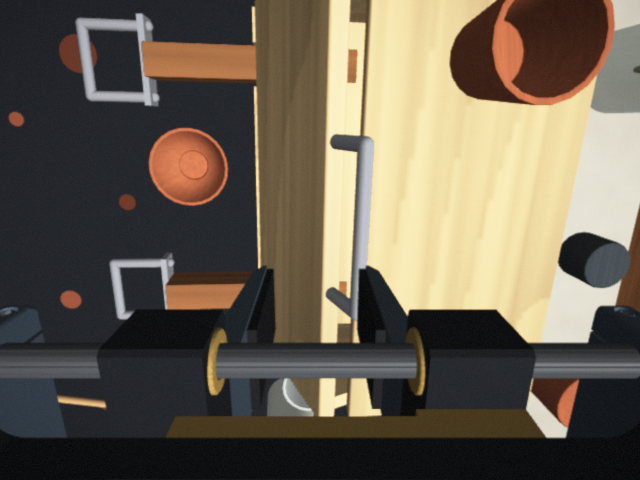

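View pics/s6.png

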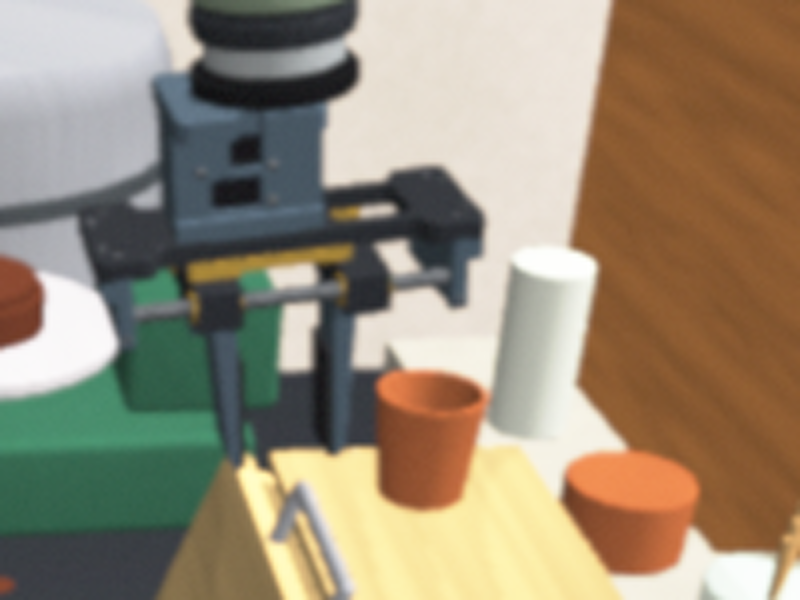

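Run:
```python
from h import *
for uv in((366,145),(363,210),(361,250),(357,312)): print(onz('wrist',*uv,.269))
```

```text
[0.69316379 0.03475353 0.269     ]
[ 0.69275426 -0.00405462  0.269     ]
[ 0.69238303 -0.02987296  0.269     ]
[ 0.69115355 -0.07317397  0.269     ]
```

jog_arm(
  moves=[0, 28, -14, 0, 34, 25, 2, -2, 0, 34, 25, 0, 0, 0, 34],
)

```text
time_s: 10.52
position: [0.6917, -0.02, 0.2915]
eef_rot: [0.522, 0.48, -0.473, 0.523]
contact_force: [1.2, -0.1, 0.2]
gripper_width: 0.0339
```

jog_arm(
  moves=[15, -1, 0, 0, 34, 9, -1, 0, 0, 34, 0, 0, 0, 0, 34],
)

```text
time_s: 10.9
position: [0.6894, -0.0214, 0.2644]
eef_rot: [0.519, 0.482, -0.474, 0.522]
contact_force: [-0.2, 0.4, 0.6]
gripper_width: 0.0337
```

Run:
```python
from h import *
o=r.get_obs();print(o['position'],o['contact_force'],R.from_quat(o['eef_rot']).as_matrix().round(3))
crop('side',330,120,100,100,6,'pics/s7.png')
cv2.imwrite('pics/w7.png',get_image('wrist')[:,:,::-1])
```

```text
[ 0.68939329 -0.02136783  0.26442333] [-0.18960075  0.36137519  0.60082691] [[ 0.085  0.996  0.011]
 [ 0.005  0.011 -1.   ]
 [-0.996  0.085 -0.004]]
```

View pics/s7.png

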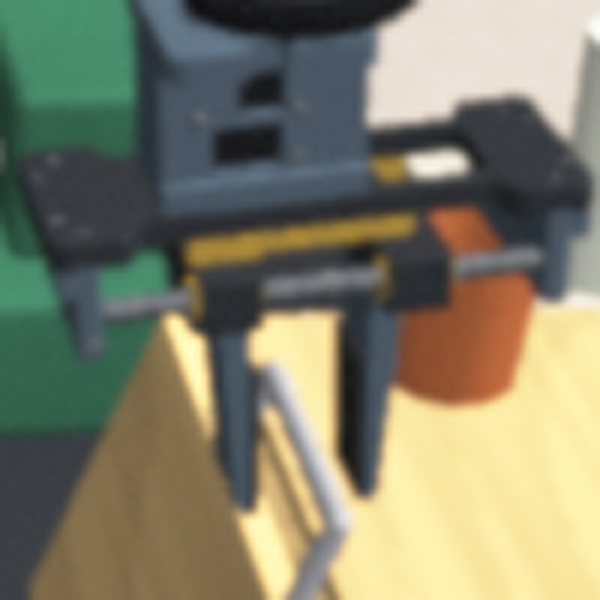

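View pics/w7.png

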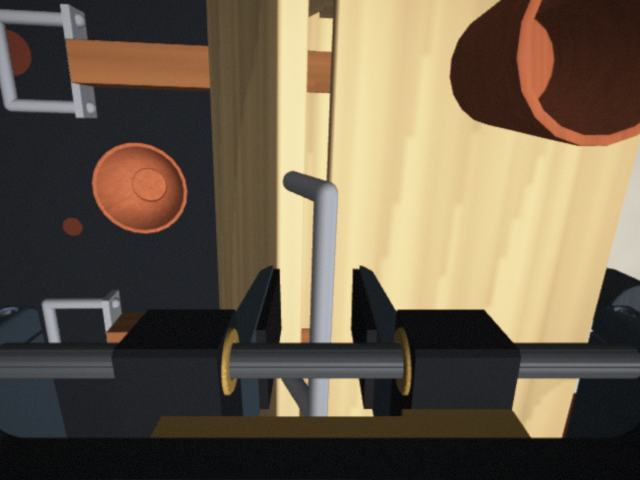

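jog_arm(
  moves=[0, 0, 0, 0, 20, 0, 0, 0, 0, 5, 0, 0, 0, 0, 5, 0, 0, 0, 0, 5],
)

```text
time_s: 11.5
position: [0.6912, -0.0214, 0.2681]
eef_rot: [0.522, 0.48, -0.473, 0.524]
contact_force: [0.7, -0.1, -1.4]
gripper_width: 0.0093
```

```bash
cat > arc.py <<'E'
import sys;from h import *
B0=np.array([.6912,-.0214,.2687]);X=np.array([.99985,-.017,0]);H=B0-.0763*X;H[2]=.1
o=r.get_obs();p=o['position'];M=R.from_quat(o['eef_rot']).as_matrix()
d=p-H;a=np.arctan2(d[2],d@X)-np.radians(65.66);rad=np.hypot(d[2],d@X)
print('a',a.round(3),'rad',rad.round(4),'y',d@[.017,1,0],'F',o['contact_force'].round(1),'w',o['gripper_width'].round(4),'p',p.round(4),'tx',M[:,0].round(3),'q',o['q'].round(2))
step=float(sys.argv[1]) if len(sys.argv)>1 else .08
def P(a):
    t=a+np.radians(65.66);return H+.1852*(np.cos(t)*X+np.sin(t)*np.array([0,0,1]))
q=p
for i in range(1,6):
    n=P(a+i*step);print(round(a+i*step,2),((M.T@(n-q))*1000).round(1));q=n
E
python3 arc.py
```

```text
Traceback (most recent call last):
  File "arc.py", line 5, in <module>
    print('a',a.round(3),'rad',rad.round(4),'y',d@[.017,1,0],'F',o['contact_force'].round(1),'w',o['gripper_width'].round(4),'p',p.round(4),'tx',M[:,0].round(3),'q',o['q'].round(2))
                                                                                                 ^^^^^^^^^^^^^^^^^^^^^^^^
AttributeError: 'float' object has no attribute 'round'
```

```bash
sed -i "s/o\['gripper_width'\].round(4)/round(o['gripper_width'],4)/" arc.py; python3 arc.py
```

```text
a -0.001 rad 0.1846 y 3.836283289016169e-05 F [ 0.7 -0.1 -1.4] w 0.0093 p [ 0.6912 -0.0214  0.2681] tx [ 0.093  0.005 -0.996] q [-0.05  0.44  1.27  0.01  1.34 -0.06]
0.08 [ -7.3 -12.9  -0.3]
0.16 [ -5.8 -13.6  -0.4]
0.24 [ -4.6 -14.1  -0.4]
0.32 [ -3.5 -14.4  -0.4]
0.4 [ -2.3 -14.6  -0.4]
```

jog_arm(
  moves=[-7, -13, 0, 0, 5, -6, -13.5, 0, 0, 5, -4.5, -14, 0, 0, 5, -3.5, -14.5, 0, 0, 5],
)

```text
time_s: 12.0
position: [0.6326, -0.0201, 0.2842]
eef_rot: [0.524, 0.48, -0.471, 0.523]
contact_force: [3.4, 2.8, -2.6]
gripper_width: 0.0095
```

```bash
python3 arc.py .09
```

```text
a 0.329 rad 0.1851 y 0.00026971360040441096 F [ 3.4  2.8 -2.6] w 0.0095 p [ 0.6326 -0.0201  0.2842] tx [ 0.096  0.01  -0.995] q [-0.06  0.33  1.4   0.02  1.31 -0.07]
0.42 [ -2.5 -16.5  -0.2]
0.51 [ -0.9 -16.6  -0.4]
0.6 [  0.6 -16.6  -0.4]
0.69 [  2.1 -16.5  -0.4]
0.78 [  3.5 -16.3  -0.4]
```

Works well; continuing along the arc.

jog_arm(
  moves=[-2.5, -16.5, 0, 0, 5, -1, -16.5, 0, 0, 5, 0.5, -16.5, 0, 0, 5, 2, -16.5, 0, 0, 5, 3.5, -16.5, 0, 0, 5],
)

```text
time_s: 12.62
position: [0.5441, -0.0182, 0.2725]
eef_rot: [0.525, 0.481, -0.47, 0.522]
contact_force: [7.8, 2.0, -11.9]
gripper_width: 0.0095
```

```bash
python3 arc.py .08
```

```text
a 0.814 rad 0.1865 y 0.0006520478581401119 F [  7.8   2.  -11.9] w 0.0095 p [ 0.5441 -0.0182  0.2725] tx [ 0.097  0.014 -0.995] q [-0.07  0.19  1.62  0.02  1.23 -0.08]
0.89 [  6.  -13.6   0.4]
0.97 [  5.9 -13.6  -0.2]
1.05 [  7.  -13.   -0.2]
1.13 [  8.  -12.4  -0.2]
1.21 [  9.  -11.8  -0.1]
```

jog_arm(
  moves=[6, -13.5, 0, 0, 5, 6, -13.5, 0, 0, 5, 7, -13, 0, 0, 5, 8, -12.5, 0, 0, 5, 9, -12, 0, 0, 5],
)

```text
time_s: 13.25
position: [0.4821, -0.0169, 0.2308]
eef_rot: [0.53, 0.477, -0.466, 0.525]
contact_force: [8.0, 1.6, -5.8]
gripper_width: 0.009
```

```bash
python3 arc.py .07
```

```text
a 1.218 rad 0.1864 y 0.0008987617536015216 F [ 8.   1.6 -5.8] w 0.009 p [ 0.4821 -0.0169  0.2308] tx [ 0.112  0.017 -0.994] q [-0.08  0.11  1.83  0.03  1.09 -0.09]
1.29 [ 9.4 -9.1  0.9]
1.36 [ 9.2 -9.2 -0. ]
1.43 [ 9.8 -8.5 -0. ]
1.5 [10.4 -7.8  0. ]
1.57 [10.9 -7.   0. ]
```

jog_arm(
  moves=[9.5, -9, 0, 0, 5, 9, -9, 0, 0, 5, 10, -8.5, 0, 0, 5, 10.5, -8, 0, 0, 5],
)

```text
time_s: 13.75
position: [0.4515, -0.0163, 0.1886]
eef_rot: [0.532, 0.474, -0.463, 0.527]
contact_force: [5.6, 2.7, -1.3]
gripper_width: 0.0093
```

```bash
python3 arc.py .07
```

```text
a 1.499 rad 0.1859 y 0.0010101266409907272 F [ 5.6  2.7 -1.3] w 0.0093 p [ 0.4515 -0.0163  0.1886] tx [ 0.121  0.017 -0.993] q [-0.08  0.1   1.96  0.03  0.96 -0.1 ]
1.57 [11.2 -6.6  1.1]
1.64 [11.3 -6.4  0.1]
1.71 [11.7 -5.6  0.1]
1.78 [12.1 -4.7  0.1]
1.85 [12.4 -3.9  0.2]
```

jog_arm(
  moves=[11, -6.5, 1, 0, 5, 11, -6.5, 0, 0, 5, 11.5, -5.5, 0, 0, 5, 12, -5, 0, 0, 5],
)

```text
time_s: 14.25
position: [0.434, -0.016, 0.1387]
eef_rot: [0.534, 0.473, -0.462, 0.527]
contact_force: [4.9, 1.4, 0.4]
gripper_width: 0.0094
```

```bash
python3 arc.py .06
```

```text
a 1.785 rad 0.1851 y 0.0010482346887258362 F [4.9 1.4 0.4] w 0.0094 p [ 0.434  -0.016   0.1387] tx [ 0.126  0.018 -0.992] q [-0.08  0.12  2.08  0.04  0.81 -0.12]
1.84 [10.5 -3.5  1.2]
1.9 [10.8 -2.7  0.2]
1.96 [10.9 -2.1  0.2]
2.02 [11.  -1.4  0.2]
2.08 [11.1 -0.7  0.2]
```

jog_arm(
  moves=[10.5, -3.5, 1, 0, 5, 10, -2.5, 0, 0, 5, 8, -1.5, 0, 0, 5],
)

```text
time_s: 14.62
position: [0.4311, -0.016, 0.1091]
eef_rot: [0.535, 0.473, -0.461, 0.528]
contact_force: [-8.2, 2.2, 41.2]
gripper_width: 0.0091
```

```bash
python3 arc.py .03
python3 - <<'E'
from h import *
crop('side',250,180,220,165,3.6,'pics/s8.png')
E
```

```text
a 1.946 rad 0.1841 y 0.0010048872810503296 F [-8.2  2.2 41.2] w 0.0091 p [ 0.4311 -0.016   0.1091] tx [ 0.129  0.02  -0.991] q [-0.09  0.16  2.13  0.05  0.72 -0.12]
1.98 [ 5.3 -2.   1.1]
2.01 [ 5.5 -0.7  0.1]
2.04 [ 5.5 -0.6  0.1]
2.07 [ 5.5 -0.4  0.1]
2.1 [ 5.5 -0.2  0.1]
```

View pics/s8.png

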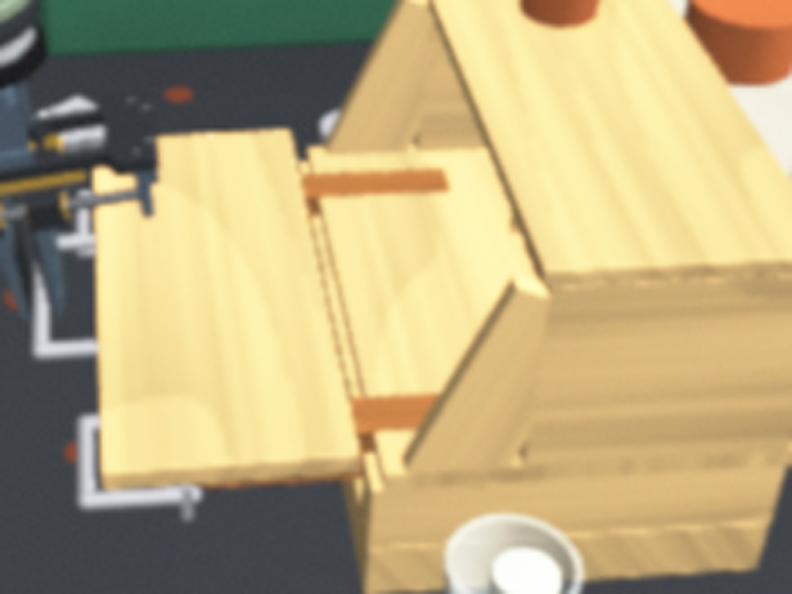

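jog_arm(
  moves=[-1.5, 0, 0, 0, 5, 0, 0, 0, 0, 25, 0, 0, 0, 0, 25],
)

```text
time_s: 15.05
position: [0.4275, -0.0166, 0.1092]
eef_rot: [0.532, 0.475, -0.462, 0.527]
contact_force: [0.1, -0.8, 0.1]
gripper_width: 0.0243
```

jog_arm(
  moves=[-12, 4, 0, 0, 25, -20, 4, 0, 0, 25, -30, 4, 0, 0, 25, -50, 0, 0, 0, 25],
)

```text
time_s: 15.55
position: [0.4186, -0.0193, 0.2179]
eef_rot: [0.524, 0.482, -0.468, 0.523]
contact_force: [0.5, 0.2, -0.0]
gripper_width: 0.0249
```

jog_arm(
  moves=[-50, -30, 0, 0, 25, -30, -50, 0, 0, 25, 0, -50, 0, 0, 25, 0, 0, 0, 0, 25],
)

```text
time_s: 16.05
position: [0.2753, -0.0238, 0.2879]
eef_rot: [0.521, 0.482, -0.469, 0.525]
contact_force: [0.4, 0.4, 0.9]
gripper_width: 0.0247
```

Run:
```python
from h import *
o=r.get_obs();print(o['time_s'],o['position'],o['contact_force'])
cv2.imwrite('pics/t9.png',get_image('top')[:,:,::-1]);cv2.imwrite('pics/s9.png',get_image('side')[:,:,::-1])
```

```text
16.05 [ 0.27533183 -0.02384482  0.28790559] [0.42497539 0.35981542 0.86224   ]
```

View pics/t9.png

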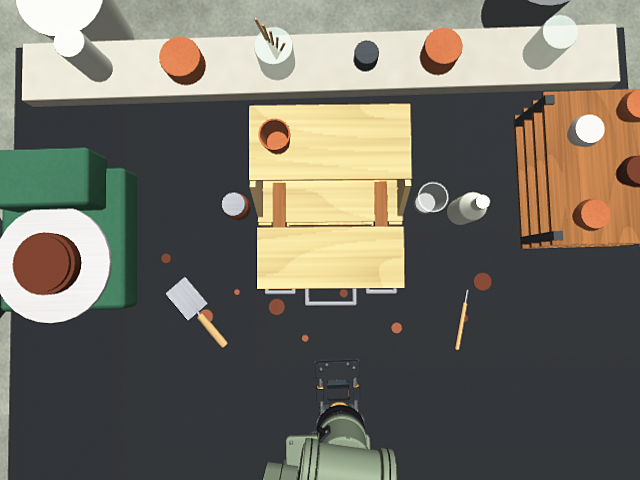

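View pics/s9.png

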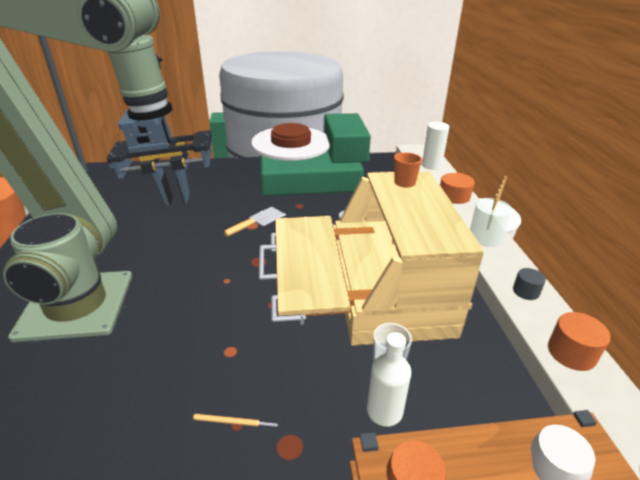

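Run:
```python
from h import *
print('bar',onz('top',330.5,303,.107),'pulls',onz('top',280,290.5,.074),onz('top',380.5,290.5,.074))
print(r.finish_job(), r.get_obs()['contact_force'])
```

```text
bar [ 0.43001686 -0.0162767   0.107     ] pulls [0.46040413 0.10303013 0.074     ] [ 0.45427921 -0.13578521  0.074     ]
the job is handed in; nothing more can be done
the job is handed in; nothing more can be done
```

The shelf is set up and the job is handed in at about 16 s of the 64 s allowed. The one check that didn't fully agree is how far the supports are out.

**What I did:** I hooked each support's pull with closed fingers and drew it out until it stopped. Then I gripped the flap's bar, swung the flap over its arc at about 0.6–0.8 rad/s and lowered it onto the supports. I released it and backed the arm away.

**Last checks:**
- **Flap:** it lies level. The bar was at z ≈ 0.109 m when it touched down, and the last picture puts it at the expected x ≈ 0.430 m. My arc estimate was about 1.95 rad, with 41 N of upward force as it met the supports.
- **Surroundings:** in the final pictures the pot, bowl, bottle, beaker, jar and tools look unmoved. The bowl is now hidden under the flap in both views.
- **Arm:** it is clear of everything, with force readings near zero.

**Check that disagreed:** the cameras measured only about 92–95 mm of support travel rather than 100 mm. The final, partly hidden top view read about 90–92 mm. Both supports had stopped firmly, the left at 41 N and the right at 17 N, far above the 2 N of friction. I took that as the stops, with the supports probably a few millimetres out at the start, but I could not read the joints directly. The margin over the 90 mm limit is therefore not confirmed by camera.

Pulling hard on the left stop also tilted the tool by about 7°. I allowed for that in the later moves.

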